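Set the batch counter to six and shut its hood

ROBOT

A 6-joint arm with a two-finger parallel gripper is mounted at the origin on a cart in front of the work surface, level with it; the furniture and walls round the work are solid. World frame = base frame: x ahead of the robot, y to its left, z up, the work surface at z = 0. Lengths are in m, angles in rad, forces in N, time in s.
With the tool pointing down it reaches from about 0.25 to 0.8 m from the base axis. Payload 3.9 kg.
Tool frame: the origin (TCP) lies at the very end of the fingers, on their centre line; the grasp point (between the pads) lies 19 mm behind it (env.pinch_z is the distance from the TCP to the grasp point, in m); z points along the fingers, y is the line along which they close (so a half turn about z gives the same grasp; the last joint's range is limited). The gripper opens to 85 mm and grips with 20 to 120 N. Pads are 22 mm wide; open, the fingers measure 114 mm over their backs; the gripper's body (76 mm by 85 mm) begins 54 mm behind the grasp point. The pads swing forward as they close: fully open they stand 13 mm farther back than shut.
Start: joints at [-1.285, 0.26, -0.138, 1.173, 0, 1.571], TCP at [0.148, -0.504, 0.231] pointing down, gripper open.
Joint ranges: [-2.78, 2.78], [-0.83, 1.72], [-1.28, 1.37], [-1.9, 2.12], [-1.57, 1.48], [-3.14, 3.14]. Speed limits (rad/s): [2.57, 2.57, 3.14, 3.14, 3.14, 3.14].

INTERFACE

Orientations are given as a rotation vector (axis times angle).
In Python, from workcell import sensors, capture, close_job, env gives the robot as it stands.
- The arm moves only by the tool move_arm, never from a script. Its argument "increments" is text: rows parted by semicolons, each of 7 numbers parted by spaces: the shift along the tool's x, y, z in normalised numbers (1 is 500 mm), then the turn, a rotation vector about the tool's x, y, z in fractions of the full range, 1 being pi/2 rad, then the closure, from 0 (fully open) to 1 (shut). In form: tx ty tz ax ay az claw; .... A call has 1 to 5 rows; each row is the pose to reach, as a shift and turn from the pose commanded when the call began, along the tool's axes at that moment; what a row does not reach only later rows make up. A row lasts 1/10 s, in which the tool goes at most 50 mm and 8.59 degrees, less where a joint would pass 70% of its speed; a pose out of reach is approached as far as the arm can. Shift and turn numbers lie between -1 and 1, and a call with a number outside is refused. A call with a gripper value outside its range is refused whole. The fingers move at their own pace and stop on an object; "grip_force" is the grip in N (left out, the last holds). Time passes only in rows, so rows that repeat a pose let the fingers close. It gives the time, the measured TCP pose, the force, the opening and the grip force at its end, in the units of the state.
- sensors.read_state(): the state, without advancing time (a new reading comes with each control period).
- capture(name): name is "scene" or "top" or "wrist"; returns a dict with "pixels" (384x512x3 uint8, red, green, blue), "fx", "fy", "cx", "cy" (pixels), "D" ([k1, k2, p1, p2, k3] as OpenCV has them; the pictures are not rectified), "eye" and "attitude" of the camera in the world; the wrist camera has in their place "mount" (4x4, takes a point from camera to tool coordinates, whose origin is the TCP and whose axes are the flange's). Camera axes: x right, y up, looking along -z (the intrinsics and any distortion apply to the point x, -y, -z); pixel columns grow to the right and rows downward; lengths in m; the calibration is good to about 2 mm. A picture is of the moment at which its call begins: read the wrist's pose just before it. There is no depth.
- close_job(): hands the job in; it is judged then, once.
The state is a dict: "time_s": time; "joint_pos": joint angles; "joint_vel": joint speeds; "joint_torque": joint torques, N m; "position": TCP position; "tool_rot": TCP orientation; "contact_force": force on the tool from outside, world axes, zero at the start; "moment": the same for the moment, N m; "opening": finger opening in m; "grip_force": force on a finger pad.
Only numpy, scipy, OpenCV 4.12 (cv2) and the standard library are available. Lean on these libraries where they do the work, as an engineer would, in place of code of your own. Each camera call takes 0.05 s, during which the arm holds its last target. There are 200 camera calls.

TASK

Another batch is out of the oven: press the key of the batch counter, letting it come fully up after each press, until the window shows the face with six dots; the open hood hangs over the key, so reach in under it at a slant. Then push the hood down over the key so that it snaps fully shut, with the counter still showing six. Leave the price card, the spice jar, the tongs and the other things on the table where they are.

Things in the scene. Friction and masses are not known exactly. Their poses are not given: they have to be found in the camera images.
- counter: Batch counter fixed to the table: wooden case 120 mm deep (x), 154 wide (y), 112 tall at the back; on top a grey metal panel slopes at 35 deg, low (40 mm) on the robot's side, high at the back. Origin: centre of its underside; x to its back, y to its left, z up. The panel's outward normal is (-0.574, 0, 0.819). Window with drum in its left (+y) half, key under the hood in its right half.
- window (a point): Centre of the drum window on the panel's surface, at (-0.013, 0.038, 0.075) in the counter's frame. The window is 28 mm along the slope by 46 mm across, closed by a clear pane.
- six (a point): Point 3.5 mm outside the middle of the drum face with six dots (two rows of three). With six square in the window it lies within 1 mm of point window.
- drum (a joint): Angle (rad) of the white eight-sided drum, whose 28 x 48 mm faces bear 1 to 8 black dots; no end stops. It clicks from face to face: face k is square in the window at (k - 1) * 0.7854 plus whole turns (six: 3.927). Starts at one of faces 1 to 4. The key turns it one way only (1, 2, .. 8, 1); the pane keeps fingers off it.
- key (a joint): Travel (m) of the key: 0 up, 0.013 fully down, along the panel's normal, on a spring (1.3 N at the top, 2.8 N at the bottom, up to about 4 N as the drum clicks over near 0.008). A full press to the stop moves the drum on by exactly one face; the key must come up again (below 0.002) before the next press counts.
- key_top (a point): Centre of the key's flat top: a round steel key 28 mm across, its top 16 mm off the panel when up, then at (-0.046, -0.038, 0.071) in the counter's frame. Press along the panel's normal with closed fingertips, tool leaning 35 to 40 deg (hand nearer the robot than the tips), fingers closing along the counter's y: the open hood hangs above it and stops a hand coming straight down.
- hood (a joint): Opening (rad) of the metal hood: 0 shut (parallel to the panel, 22 mm off it, over the key); 1.45 open, as at the start (rising at 48 deg from the hinge towards the robot, an awning above the key). An over-centre spring snaps it open above about 0.7 and shut below about 0.6; it takes some 2 N, 60 mm from the hinge. The hinge runs along y at (0.018, -0.038, 0.123) in the counter's frame.
- hood_edge (a point): Middle of the hood's free edge, upper face, 100 mm from the hinge. The hood is a sheet 46 mm wide (y) with 8 mm rims bent down at the sides. In the counter's frame at (-0.046, -0.038, 0.200) open, (-0.067, -0.038, 0.069) shut. Push down from above on the upper face, 50 mm (level) from the hinge, until shut: the face there ends 0.093 m above the table.
- card_left: Loose bystander: brown price card 62 x 92 mm standing in a wooden foot, left of the counter. Origin under its centre.
- spice_jar: Loose bystander: spice jar with a yellow cap, 42 mm across, 96 mm tall, right of the counter. Origin under its centre.
- tongs: Loose bystander: bread tongs, 212 mm long, lying in the wooden tray right of the counter. Origin under its centre.

How it is judged:
On the way:
1. six stands square in the window with the key up, the hood still open (distance between six and window below 0.008 m and value of joint key below 0.003 m and value of joint hood above 1 rad), for 0.2 s.
At the end, for the whole second after the job is handed in: The face with six dots stands square in the window (site six within 8 mm of site window, a face step being 29 mm), the key is up (within 3 mm), the drum is at rest and the hood is shut (joint below 0.08 rad) (distance between six and window below 0.008 m and value of joint key below 0.003 m and value of joint hood below 0.08 rad and velocity of joint drum below 0.1 rad/s); the robot touches nothing.
It fails at once if the price card, spice jar or tongs is moved more than 40 mm (distance of any of card_left, spice_jar, tongs from where it was at the start of the episode above 0.04 m).
It also fails if it takes over 51 s, if anything falls off the work surface, if the arm or the gripper's body presses on something with over 40 N, if the wrist force passes 120 N, or if a joint passes its speed limit or range.

## Working session

There is one attempt and no reset: what is moved stays moved. The work goes in short steps, Python scripts to look and compute and a tool call to move; the robot and the scene stay as the last step left them, time stands still between calls to the robot, and variables do not carry over. Pictures are saved under pics/ and viewed, at most 10 in all, crops included, and the job is handed in when it is done.

Besides the shell and the picture viewer there is one more tool, called in YAML: its name, and indented under it one key for each argument. move_arm: Moves the arm, as the interface text tells. Its arguments: {"type":"object","properties":{"increments":{"type":"string"},"grip_force":{"type":"number"}},"required":["increments"]}

```bash
mkdir -p pics; ls; python3 - <<'E'
from workcell import sensors, capture, env
import cv2,numpy as np,pickle
d={n:capture(n) for n in("scene","top")}
pickle.dump(d,open('d.pkl','wb'))
for n in d:
    cv2.imwrite(f'pics/{n}.png',d[n]['pixels'][:,:,::-1])
    print(n,{k:v for k,v in d[n].items() if k!='pixels'})
s=sensors.read_state();print(s)
E
```

```text
pics
scene {'fx': 458.52581564428976, 'fy': 458.52581564428976, 'cx': 262.9728689654754, 'cy': 196.88372426033504, 'D': array([-0.05834943,  0.        ,  0.        ,  0.        ,  0.        ]), 'eye': array([0.02157445, 0.84751279, 0.66614085]), 'attitude': array([ 0.40799367, -1.33289427, -2.22474672])}
top {'fx': 430.419514450507, 'fy': 430.419514450507, 'cx': 256.17797664460426, 'cy': 188.54319690504624, 'D': array([-0.1097064,  0.       ,  0.       ,  0.       ,  0.       ]), 'eye': array([0.36835058, 0.0324476 , 1.34689844]), 'attitude': array([ 0.14578194, -0.14343963, -1.5481342 ])}
{'time_s': 0.1, 'joint_pos': array([-1.28498139e+00,  2.60643819e-01, -1.39241063e-01,  1.17268123e+00,
       -9.99278610e-06,  1.57081441e+00]), 'joint_vel': array([ 5.60338350e-04,  6.26999176e-04,  5.22914182e-03, -6.60278452e-04,
       -1.89244708e-05, -3.40757445e-04]), 'joint_torque': array([ 6.35091510e-05, -4.06509662e+01,  2.54526865e+01,  1.00936406e-02,
        2.94423728e-05, -1.24143153e-05]), 'position': array([ 0.14784486, -0.5031234 ,  0.23053438]), 'tool_rot': array([-3.10783910e+00, -4.47153099e-01,  4.11259232e-04]), 'contact_force': array([ 0.14459055, -0.90612341,  0.56690737]), 'moment': array([0.04690496, 0.02022441, 0.00795141]), 'grip_force': 0.0, 'opening': 0.08540791838223531}
```

View pics/scene.png

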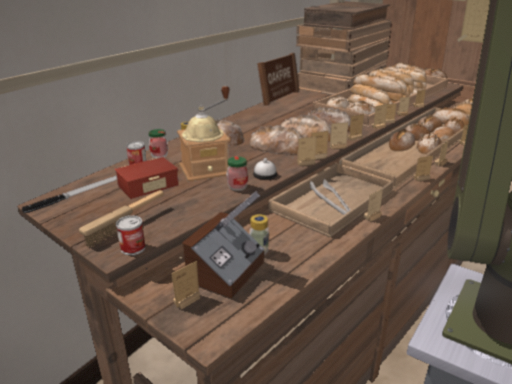

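View pics/top.png

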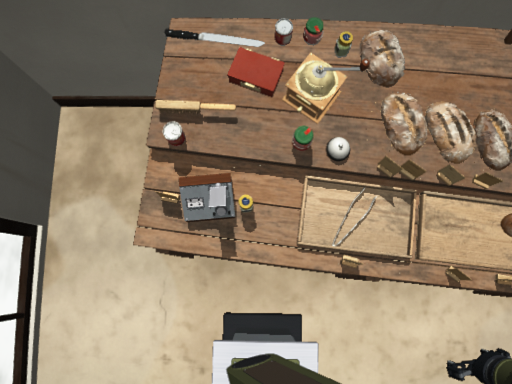

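The scene view shows the counter at about (225,255), the card at (185,285) and the jar at (259,232). In the top view the counter is at (208,200), the jar at (246,202), the card at (170,197) and the tongs at (353,218). Next I'll zoom in on the counter.

```bash
python3 - <<'E'
import cv2,pickle,numpy as np
d=pickle.load(open('d.pkl','rb'))
a=d['top']['pixels'][165:235,150:260,::-1]; b=d['scene']['pixels'][185:305,165:285,::-1]
a=cv2.resize(a,None,fx=4,fy=4,interpolation=2);b=cv2.resize(b,None,fx=3,fy=3,interpolation=2)
c=np.zeros((360,800,3),np.uint8);c[:280,:440]=a;c[:,440:]=b
cv2.imwrite('pics/c.png',c)
E
```

```text
(no output)
```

View pics/c.png

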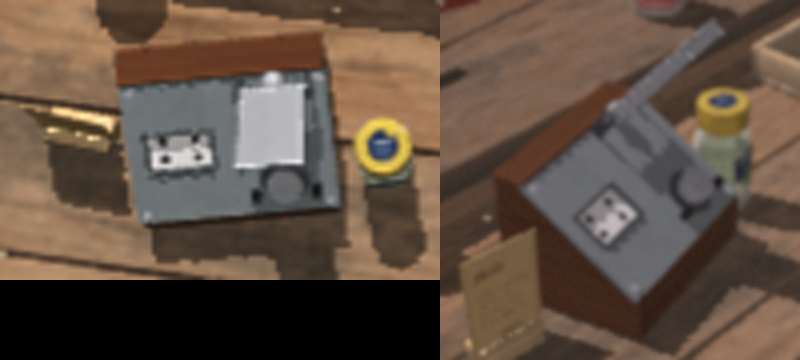

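The window shows four dots at the corners, and the key is visible at crop (285,185) in top and (697,188) in scene. Next comes the pose fit.

```bash
cat >h.py <<'E'
import cv2,numpy as np,pickle
from scipy.spatial.transform import Rotation as R
from scipy.optimize import least_squares
def proj(c,P):
    Rw=R.from_rotvec(c['attitude']).as_matrix(); q=(np.atleast_2d(P)-c['eye'])@Rw; q=q*[1,-1,-1]
    K=np.array([[c['fx'],0,c['cx']],[0,c['fy'],c['cy']],[0,0,1.]])
    return cv2.projectPoints(q.astype(float),np.zeros(3),np.zeros(3),K,c['D'])[0].reshape(-1,2)
def ray(c,uv,z):
    K=np.array([[c['fx'],0,c['cx']],[0,c['fy'],c['cy']],[0,0,1.]])
    u=cv2.undistortPoints(np.array([[uv]],float),K,c['D']).ravel()
    v=R.from_rotvec(c['attitude']).as_matrix()@[u[0],-u[1],-1]
    return c['eye']+v*(z-c['eye'][2])/v[2]
E
python3 - <<'E'
from h import *
d=pickle.load(open('d.pkl','rb'))
T={(117,50):(.06,.077,.112),(322,33):(.06,-.077,.112),(180,152):(-.013,.038,.075),(285,185):(-.046,-.038,.071),(145,225):(-.06,.077,.04),(338,208):(-.06,-.077,.04),(268,167):(-.046,-.038,.2)}
S={(609,216):(-.013,.038,.075),(697,188):(-.046,-.038,.071),(640,335):(-.06,.077,0),(635,300):(-.06,.077,.042),(497,180):(.06,.077,.112)}
t=(np.array(list(T))+.5)/4-.5+[150,165]; s=(np.array(list(S))-[440,0]+.5)/3-.5+[165,185]
TP=np.array(list(T.values()));SP=np.array(list(S.values()))
W=lambda p,P:P@R.from_euler('z',p[2]).as_matrix().T+[p[0],p[1],0]
f=lambda p:np.r_[(proj(d['top'],W(p,TP))-t).ravel(),(proj(d['scene'],W(p,SP))-s).ravel()]
r=least_squares(f,[.5,.15,0],loss='soft_l1');p=r.x
print(p,np.round(r.fun.reshape(-1,2) if 0 else f(p).reshape(-1,2),1))
print('top only',least_squares(lambda p:f(p)[:14],p).x,'scene only',least_squares(lambda p:f(p)[14:],p).x)
for n,q in dict(key=(-.046,-.038,.071),pre=(-.046-.05*.574,-.038,.071+.05*.819),hood=(-.032,-.038,.093)).items(): print(n,W(p,np.array([q])))
for n,uv,z in(('jar',(246.5,201),.096),('card',(170,197),.09)):print(n,ray(d['top'],uv,z))
E
```

```text
[0.5767892  0.1833935  0.10276619] [[-0.6  0.2]
 [ 0.3  0. ]
 [ 0.1 -0.1]
 [-0.   0.6]
 [-1.3 -0.4]
 [ 0.6 -0.3]
 [ 0.4 -1.2]
 [ 0.3  0.3]
 [ 1.3 -1.9]
 [-0.3  4.3]
 [ 0.8  0.8]
 [-1.4 -2.1]]
top only [0.57624961 0.18312333 0.10236588] scene only [0.57913685 0.18278251 0.12520698]
key [[0.53493013 0.14087505 0.071     ]]
pre [[0.50638155 0.13793085 0.11195   ]]
hood [[0.54885627 0.14231124 0.093     ]]
jar [0.56415044 0.06421882 0.096     ]
card [0.57289039 0.29215213 0.09      ]
```

```bash
cat >>h.py <<'E'
p0=np.array([0.5766,0.1833,0.103])
Rc=R.from_euler('z',p0[2]).as_matrix()
def w(q): return Rc@np.array(q,float)+[p0[0],p0[1],0]
def tool(lean,sgn=1):  # z axis leans ahead; y along -+counter y
    z=Rc@[np.sin(lean),0,-np.cos(lean)]; y=Rc@[0,-sgn,0]
    return np.c_[np.cross(y,z),y,z]
def rel(pos,Rt):
    from workcell import sensors
    s=sensors.read_state(); A=R.from_rotvec(s['tool_rot']).as_matrix()
    return np.round(np.r_[A.T@(np.array(pos)-s['position']),R.from_matrix(A.T@Rt).as_rotvec()],4)
E
python3 - <<'E'
from h import *
from workcell import sensors
print(R.from_rotvec(sensors.read_state()['tool_rot']).as_matrix().round(3))
k=w((-.046,-.038,.071));n=Rc@[-.574,0,.819]
for lean,sg in((0,1),(0,-1),(.611,1),(.611,-1)): print(rel([.40,.13,.24],tool(lean,sg)))
print(k,n)
E
```

```text
[[ 0.959  0.282 -0.001]
 [ 0.282 -0.959  0.002]
 [-0.    -0.002 -1.   ]]
[ 4.204e-01 -5.364e-01 -8.500e-03 -1.800e-03  2.000e-04  1.828e-01]
[ 4.2040e-01 -5.3640e-01 -8.5000e-03 -3.0000e-04 -2.6000e-03 -2.9588e+00]
[ 0.4204 -0.5364 -0.0085 -0.0576  0.6094  0.1765]
[ 0.4204 -0.5364 -0.0085 -0.8925 -0.0843 -2.8292]
[0.53475087 0.14077177 0.071     ] [-0.57095791 -0.05901752  0.819     ]
```

The rows are not in the units I measure in: shifts go in shares of 500 mm and turns go in shares of pi/2 rad. I convert before sending: -0.2 m / 0.5 = -0.4, -0.15 m / 0.5 = -0.3, 0.18 rad / 1.5708 = 0.1146.

move_arm:
  increments: "0.1 -0.1 0 0 0 0.0318 1;0.2 -0.2 0 0 0 0.0637 1;0.26 -0.3 0 0 0 0.1146 1;0.3 -0.4 0 0 0 0.1146 1;0.3 -0.4 0 0 0 0.1146 1"

```text
time_s: 0.6
position: [0.2351, -0.2694, 0.2309]
tool_rot: [-3.137, -0.165, 0.0]
contact_force: [0.7, 0.2, -0.0]
opening: 0.0126
grip_force: 0.0
```

```bash
python3 - <<'E'
from h import *
from workcell import sensors
s=sensors.read_state();print(s['time_s'],s['joint_pos'].round(2),s['position'])
print(rel([.40,.13,.24],tool(.611)))
E
```

```text
0.6 [-0.85 -0.03 -0.48  1.12  0.    2.18] [ 0.23510072 -0.26942781  0.23089247]
[ 0.2059 -0.3799 -0.0088 -0.0013  0.611   0.0018]
```

In the tool's units: -0.22 m / 0.5 = -0.44, -0.18 m / 0.5 = -0.36, -0.75 rad / 1.5708 = -0.4775.

move_arm:
  increments: "0.04 -0.09 0 0 0 -0.0955 1;0.08 -0.18 0 0 0 -0.191 1;0.12 -0.27 0 0 0 -0.2865 1;0.16 -0.36 0 0 0 -0.382 1;0.2 -0.44 0 0 0 -0.4775 1"

```text
time_s: 1.1
position: [0.311, -0.04, 0.2313]
tool_rot: [2.854, 1.313, 0.001]
contact_force: [1.2, -0.3, 0.1]
opening: -0.0003
grip_force: 0.0
```

In the tool's units: -0.75 rad / 1.5708 = -0.4775.

move_arm:
  increments: "0 0 0 0 0 -0.0955 1;0 0 0 0 0 -0.191 1;0 0 0 0 0 -0.2865 1;0 0 0 0 0 -0.382 1;0 0 0 0 0 -0.4775 1"

```text
time_s: 1.6
position: [0.3109, -0.0419, 0.231]
tool_rot: [-2.174, -2.267, 0.001]
contact_force: [0.8, -0.2, -0.4]
opening: 0.0004
grip_force: 0.0
```

In the tool's units: -0.75 rad / 1.5708 = -0.4775.

move_arm:
  increments: "0 0 0 0 0 -0.0955 1;0 0 0 0 0 -0.191 1;0 0 0 0 0 -0.2865 1;0 0 0 0 0 -0.382 1;0 0 0 0 0 -0.4775 1"

```text
time_s: 2.1
position: [0.3109, -0.0421, 0.231]
tool_rot: [-1.194, -2.905, 0.0]
contact_force: [-0.4, -0.2, -0.8]
opening: 0.0003
grip_force: 0.0
```

In the tool's units: -0.75 rad / 1.5708 = -0.4775.

move_arm:
  increments: "0 0 0 0 0 -0.0955 1;0 0 0 0 0 -0.191 1;0 0 0 0 0 -0.2865 1;0 0 0 0 0 -0.382 1;0 0 0 0 0 -0.4775 1"

```text
time_s: 2.6
position: [0.3109, -0.0421, 0.231]
tool_rot: [-0.046, -3.14, -0.0]
contact_force: [-0.1, 0.4, 0.2]
opening: 0.0001
grip_force: 0.0
```

```bash
python3 - <<'E'
from h import *
from workcell import sensors
s=sensors.read_state();print(s['time_s'],s['joint_pos'].round(2),s['position'])
print(rel([.40,.13,.24],tool(.611,-1)))
E
```

```text
2.6 [-0.13 -0.11 -0.55  1.13 -0.   -0.1 ] [ 0.31089539 -0.04206542  0.23100396]
[-0.084   0.1746 -0.0091 -0.0404 -0.6109 -0.1285]
```

In the tool's units: 0.175 m / 0.5 = 0.35, -0.084 m / 0.5 = -0.168, -0.611 rad / 1.5708 = -0.389.

move_arm:
  increments: "-0.04 0.08 0 0 -0.0891 -0.0191 1;-0.08 0.16 0 -0.0064 -0.1783 -0.0382 1;-0.12 0.24 0 -0.0127 -0.2674 -0.0573 1;-0.168 0.35 -0.018 -0.0191 -0.3501 -0.07 1;-0.168 0.35 -0.018 -0.0255 -0.389 -0.0815 1"

```text
time_s: 3.1
position: [0.4012, 0.1347, 0.2412]
tool_rot: [-0.133, 2.521, 0.045]
contact_force: [0.5, 0.4, -0.2]
opening: -0.0
grip_force: 0.0
```

```bash
python3 - <<'E'
from h import *
from workcell import sensors,capture
s=sensors.read_state();print(s['joint_pos'].round(2),s['position'])
c=capture('wrist');pickle.dump((s,c),open('w1.pkl','wb'));cv2.imwrite('pics/w1.png',c['pixels'][:,:,::-1])
print(c['mount'],c['fx'],c['cx'],c['cy'],c['D'])
k=w((-.046,-.038,.071));n=Rc@[-.574,0,.819]
print(rel(k+.05*n,tool(.611,-1)))
Tw=np.eye(4);Tw[:3,:3]=R.from_rotvec(s['tool_rot']).as_matrix();Tw[:3,3]=s['position'];M=Tw@c['mount']
cc=dict(c,eye=M[:3,3],attitude=R.from_matrix(M[:3,:3]).as_rotvec())
print(proj(cc,[w((-.046,-.038,.071)),w((-.013,.038,.075)),w((-.046,-.038,.2))]))
E
```

```text
[ 0.49 -0.32 -0.88  0.43 -0.22  0.32] [0.40120542 0.13467425 0.24115025]
[[ 2.20332119e-04  9.52356271e-01  3.04987678e-01  7.78936759e-02]
 [ 9.99999941e-01 -1.29012801e-04 -3.19573420e-04 -2.79822374e-04]
 [-2.65000436e-04  3.04987731e-01 -9.52356243e-01 -1.43936743e-01]
 [ 0.00000000e+00  0.00000000e+00  0.00000000e+00  1.00000000e+00]] 342.80794779750175 258.0918084581599 198.9882040772428 [-0.06588508  0.          0.          0.          0.        ]
[-0.0139 -0.0065  0.1654  0.0016  0.0038  0.0017]
[[250.47255092 175.0484854 ]
 [316.88045945 196.53371888]
 [248.82764108 289.34494746]]
```

View pics/w1.png

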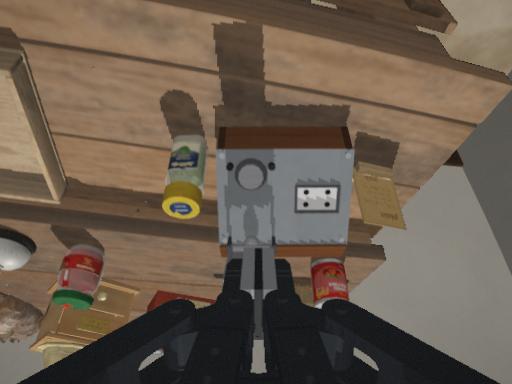

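The wrist view shows the key at (251,176) and the window at (317,198), both within about 1 px of prediction. The window shows four, so two presses are needed. Next I move to 20 mm above the key.

In the tool's units: 0.195 m / 0.5 = 0.39, -0.014 m / 0.5 = -0.028, 0.004 rad / 1.5708 = 0.0025.

move_arm:
  increments: "-0.01 -0.004 0.09 0 0.0025 0.0013 1;-0.02 -0.01 0.18 0.0013 0.0025 0.0013 1;-0.028 -0.013 0.28 0.0013 0.0025 0.0013 1;-0.028 -0.013 0.37 0.0013 0.0025 0.0013 1;-0.028 -0.013 0.39 0.0013 0.0025 0.0013 1"

```text
time_s: 3.65
position: [0.5247, 0.1332, 0.0833]
tool_rot: [-0.116, 2.54, 0.032]
contact_force: [-1.2, -0.2, -1.1]
opening: -0.0002
grip_force: 0.0
```

```bash
python3 - <<'E'
from h import *
k=w((-.046,-.038,.071))
print(rel(k,tool(.611,-1)))
E
```

```text
[-0.002   0.0067  0.0162 -0.0094 -0.0121 -0.0085]
```

In the tool's units: 0.01 m / 0.5 = 0.02, -0.002 m / 0.5 = -0.004, -0.012 rad / 1.5708 = -0.0076.

move_arm:
  increments: "-0.004 0.013 0.01 -0.0057 -0.0076 -0.0051 1;-0.004 0.013 0.02 -0.0057 -0.0076 -0.0051 1;-0.004 0.013 0.02 -0.0057 -0.0076 -0.0051 1"

```text
time_s: 3.95
position: [0.5317, 0.1417, 0.0817]
tool_rot: [-0.131, 2.52, 0.044]
contact_force: [0.0, 0.6, 0.7]
opening: 0.0003
grip_force: 0.0
```

```bash
python3 - <<'E'
from h import *
k=w((-.046,-.038,.071))
print(rel(k,tool(.611,-1)))
E
```

```text
[ 0.0038 -0.0012  0.0104  0.002   0.008   0.0001]
```

In the tool's units: 0.023 m / 0.5 = 0.046, -0.001 m / 0.5 = -0.002.

move_arm:
  increments: "0.006 0 0.012 0 0 0 1;0.006 -0.002 0.024 0 0 0 1;0.006 -0.002 0.036 0 0 0 1;0.006 -0.002 0.046 0 0 0 1;0.006 -0.002 0.046 0 0 0 1"

```text
time_s: 4.45
position: [0.5431, 0.1424, 0.0608]
tool_rot: [-0.132, 2.519, 0.044]
contact_force: [-1.2, -0.5, 1.2]
opening: -0.0002
grip_force: 0.9
```

```bash
python3 - <<'E'
from h import *
k=w((-.046,-.038,.071))
print(rel(k,tool(.611,-1)))
E
```

```text
[ 0.001  -0.0007 -0.0132  0.0024  0.0088  0.0006]
```

In the tool's units: 0.002 m / 0.5 = 0.004, 0.001 m / 0.5 = 0.002.

move_arm:
  increments: "0 0 0.002 0 0 0 1;0 0 0.004 0 0 0 1;0 0 0.004 0 0 0 1"

```text
time_s: 4.75
position: [0.5436, 0.1424, 0.0601]
tool_rot: [-0.132, 2.518, 0.045]
contact_force: [-5.5, -1.1, 8.2]
opening: 0.0001
grip_force: 5.2
```

At the stop (about 10 N). Releasing fully and checking the window.

In the tool's units: -0.022 m / 0.5 = -0.044, -0.016 m / 0.5 = -0.032.

move_arm:
  increments: "0 0 -0.016 0 0 0 1;0 0 -0.032 0 0 0 1;0 0 -0.044 0 0 0 1;0 0 -0.044 0 0 0 1;0 0 -0.044 0 0 0 1"

```text
time_s: 5.25
position: [0.5313, 0.1413, 0.0779]
tool_rot: [-0.132, 2.518, 0.045]
contact_force: [0.5, -1.1, 0.0]
opening: 0.0001
grip_force: 0.0
```

```bash
python3 - <<'E'
from h import *
from workcell import capture
a=capture('scene')['pixels'][205:305,165:285,::-1];b=capture('wrist')['pixels'][:,:,::-1]
a=cv2.resize(a,(480,400),interpolation=2);b=cv2.resize(b,(320,240));o=np.zeros((400,800,3),np.uint8);o[:,:480]=a;o[:240,480:]=b
cv2.imwrite('pics/p1.png',o)
k=w((-.046,-.038,.071))
print(rel(k,tool(.611,-1)))
E
```

```text
[ 0.001  -0.0009  0.0073  0.0029  0.009   0.0007]
```

View pics/p1.png

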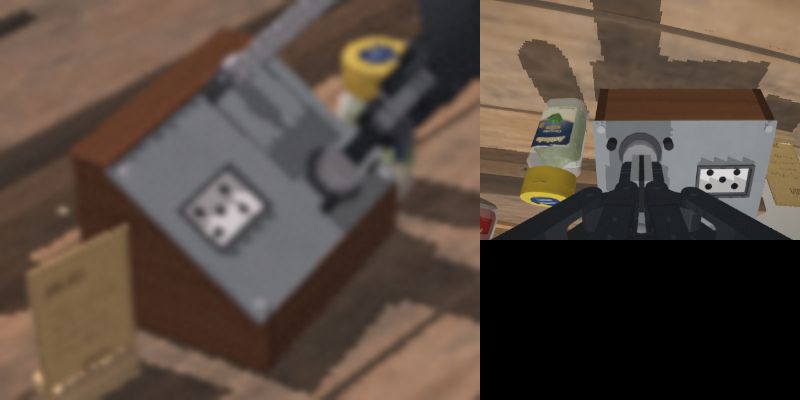

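The picture shows five dots (window at (222,208) left, (725,180) right) and the key up with the tips clear of it. One more press to the same depth, then release.

In the tool's units: 0.022 m / 0.5 = 0.044, 0.018 m / 0.5 = 0.036.

move_arm:
  increments: "0 0 0.012 0 0 0 1;0 0 0.024 0 0 0 1;0 0 0.036 0 0 0 1;0 0 0.044 0 0 0 1;0 0 0.044 0 0 0 1"

```text
time_s: 5.85
position: [0.5436, 0.1426, 0.06]
tool_rot: [-0.132, 2.518, 0.045]
contact_force: [-10.5, -1.1, 16.2]
opening: -0.0003
grip_force: 9.8
```

move_arm:
  increments: "0 0 0 0 0 0 1;0 0 0 0 0 0 1"

```text
time_s: 6.05
position: [0.5436, 0.1426, 0.06]
tool_rot: [-0.132, 2.518, 0.045]
contact_force: [-10.5, -1.2, 16.2]
opening: -0.0002
grip_force: 9.6
```

In the tool's units: -0.06 m / 0.5 = -0.12, -0.04 m / 0.5 = -0.08.

move_arm:
  increments: "0 0 -0.02 0 0 0 1;0 0 -0.044 0 0 0 1;0 0 -0.08 0 0 0 1;0 0 -0.12 0 0 0 1;0 0 -0.12 0 0 0 1"

```text
time_s: 6.55
position: [0.5089, 0.1388, 0.1097]
tool_rot: [-0.132, 2.517, 0.045]
contact_force: [0.7, 0.2, -0.2]
opening: 0.0003
grip_force: 0.0
```

```bash
python3 - <<'E'
from h import *
from workcell import capture
a=capture('scene')['pixels'][205:305,165:285,::-1];b=capture('wrist')['pixels'][:,:,::-1]
a=cv2.resize(a,(480,400),interpolation=2);b=cv2.resize(b,(320,240));o=np.zeros((400,800,3),np.uint8);o[:,:480]=a;o[:240,480:]=b
cv2.imwrite('pics/p2.png',o)
E
```

```text
(no output)
```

View pics/p2.png

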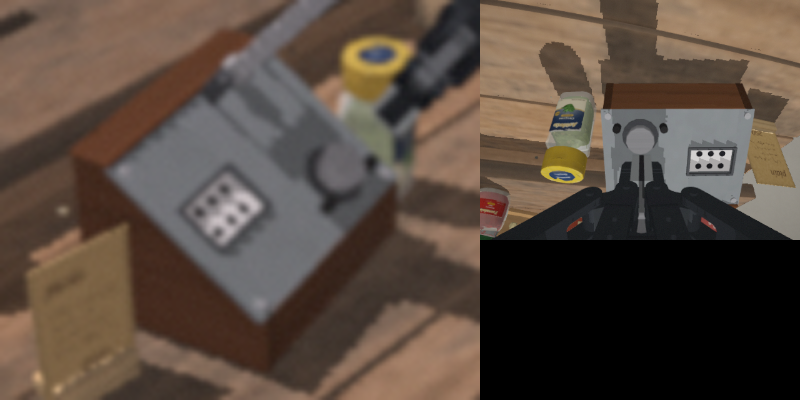

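Six shows in the window with the key up. I'll retreat along the tool axis, then straighten the tool.

In the tool's units: -0.17 m / 0.5 = -0.34, -0.09 m / 0.5 = -0.18.

move_arm:
  increments: "0 0 -0.09 0 0 0 1;0 0 -0.18 0 0 0 1;0 0 -0.27 0 0 0 1;0 0 -0.34 0 0 0 1;0 0 -0.34 0 0 0 1"

```text
time_s: 7.15
position: [0.412, 0.1291, 0.251]
tool_rot: [-0.132, 2.512, 0.048]
contact_force: [0.4, 0.7, 0.4]
opening: -0.0001
grip_force: 0.0
```

In the tool's units: 0.611 rad / 1.5708 = 0.389.

move_arm:
  increments: "0 0 0 0 0.0891 0 1;0 0 0 0 0.1783 0 1;0 0 0 0 0.2674 0 1;0 0 0 0 0.3565 0 1;0 0 0 0 0.389 0 1"

```text
time_s: 7.65
position: [0.4145, 0.1286, 0.2448]
tool_rot: [-0.163, 3.134, 0.003]
contact_force: [-1.4, -0.9, -0.8]
opening: 0.0001
grip_force: 0.0
```

```bash
python3 - <<'E'
from h import *
print(rel(w((-.029,-.038,.26)),tool(0,-1)))
E
```

```text
[-0.138  -0.0003 -0.0147  0.0017  0.0036  0.0008]
```

move_arm:
  increments: "-0.06 0 -0.03 0 0 0 1;-0.14 0 -0.03 0 0 0 1;-0.22 0 -0.03 0 0 0 1;-0.276 0 -0.03 0 0 0 1;-0.276 0 -0.03 0 0 0 1"

```text
time_s: 8.15
position: [0.5524, 0.1429, 0.2591]
tool_rot: [-0.163, 3.13, 0.003]
contact_force: [-0.5, 0.4, -0.3]
opening: -0.0003
grip_force: 0.0
```

```bash
python3 - <<'E'
from h import *
print(rel(w((-.029,-.038,.20)),tool(0,-1)))
E
```

```text
[ 0.0012 -0.0004  0.0591  0.0016  0.0075  0.001 ]
```

Now pushing down from above.

In the tool's units: 0.075 m / 0.5 = 0.15, 0.065 m / 0.5 = 0.13.

move_arm:
  increments: "0 0 0.04 0 0 0 1;0 0 0.08 0 0 0 1;0 0 0.11 0 0 0 1;0 0 0.13 0 0 0 1;0 0 0.15 0 0 0 1"

```text
time_s: 8.65
position: [0.5487, 0.1427, 0.1865]
tool_rot: [-0.164, 3.13, 0.003]
contact_force: [0.9, 0.7, 1.5]
opening: -0.0002
grip_force: 0.6
```

In the tool's units: 0.05 m / 0.5 = 0.1, 0.04 m / 0.5 = 0.08.

move_arm:
  increments: "0 0 0.02 0 0 0 1;0 0 0.04 0 0 0 1;0 0 0.06 0 0 0 1;0 0 0.08 0 0 0 1;0 0 0.1 0 0 0 1"

```text
time_s: 9.15
position: [0.549, 0.143, 0.1372]
tool_rot: [-0.165, 3.129, 0.004]
contact_force: [-0.0, 0.1, 0.0]
opening: 0.0003
grip_force: 0.3
```

In the tool's units: 0.036 m / 0.5 = 0.072, 0.033 m / 0.5 = 0.066.

move_arm:
  increments: "0 0 0.02 0 0 0 1;0 0 0.04 0 0 0 1;0 0 0.056 0 0 0 1;0 0 0.066 0 0 0 1;0 0 0.072 0 0 0 1"

```text
time_s: 9.65
position: [0.5494, 0.143, 0.1014]
tool_rot: [-0.165, 3.129, 0.003]
contact_force: [-0.1, -0.7, -0.0]
opening: -0.0001
grip_force: 0.0
```

In the tool's units: 0.006 m / 0.5 = 0.012, 0.004 m / 0.5 = 0.008.

move_arm:
  increments: "0 0 0.004 0 0 0 1;0 0 0.008 0 0 0 1;0 0 0.012 0 0 0 1;0 0 0.012 0 0 0 1"

```text
time_s: 10.05
position: [0.5501, 0.1432, 0.098]
tool_rot: [-0.165, 3.127, 0.004]
contact_force: [-3.4, -1.0, 10.2]
opening: 0.0001
grip_force: 4.9
```

Firm contact at the shut height. Backing off and checking.

move_arm:
  increments: "0 0 -0.06 0 0 0 1;0 0 -0.14 0 0 0 1;0 0 -0.22 0 0 0 1;0 0 -0.3 0 0 0 1;0 0 -0.3 0 0 0 1"

```text
time_s: 10.55
position: [0.5519, 0.1436, 0.2527]
tool_rot: [-0.164, 3.116, 0.007]
contact_force: [0.7, 0.8, 0.0]
opening: 0.0001
grip_force: 0.0
```

In the tool's units: 0.14 m / 0.5 = 0.28, 0.12 m / 0.5 = 0.24.

move_arm:
  increments: "0.08 0 0 0 0 0 1;0.16 0 0 0 0 0 1;0.24 0 0 0 0 0 1;0.28 0 0 0 0 0 1;0.28 0 0 0 0 0 1"

```text
time_s: 11.05
position: [0.4059, 0.1274, 0.2446]
tool_rot: [-0.166, 3.13, 0.003]
contact_force: [0.7, 0.5, -0.9]
opening: -0.0003
grip_force: 0.0
```

```bash
python3 - <<'E'
from h import *
from workcell import capture
a=capture('scene')['pixels'][185:305,165:285,::-1];b=capture('wrist')['pixels'][:,:,::-1]
a=cv2.resize(a,(400,400),interpolation=2);b=cv2.resize(b,(400,300));o=np.zeros((400,800,3),np.uint8);o[:,:400]=a;o[:300,400:]=b
cv2.imwrite('pics/p3.png',o)
E
```

```text
(no output)
```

View pics/p3.png

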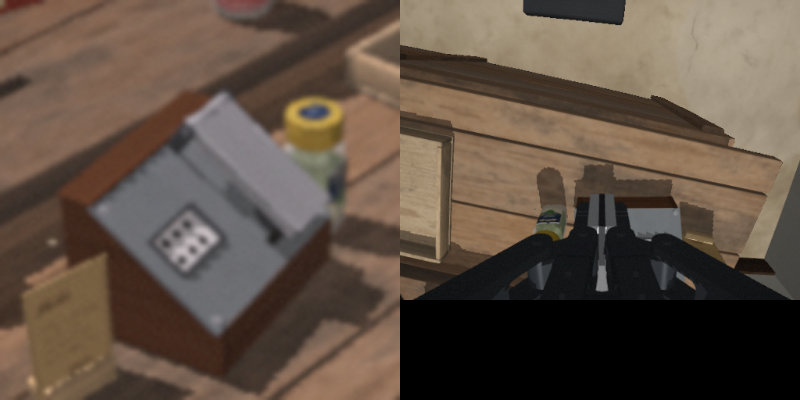

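The hood lies parallel to the panel at (258,155), so it is shut. The window at (190,240) shows six, and the card and jar haven't moved. Handing in.

```bash
python3 -c "
from workcell import close_job
print(close_job())"
```

```text
the job is handed in; nothing more can be done
None
```

I handed the job in: in the last picture the counter shows six, the hood is shut, and the card and jar are where they were; the arm never went near the tongs, and the hand-in returned no verdict.

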